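# Close the programming fixture, power the programmer, start the run

### The arm

A 7-joint arm with a two-finger parallel gripper is mounted at the origin on the work surface. World frame = base frame: x ahead of the robot, y to its left, z up, the work surface at z = 0. Lengths are in m, angles in rad, forces in N, time in s.
With the tool pointing down it reaches from about 0.4 to 0.75 m from the base axis. Payload 19.5 kg.
Tool frame: the origin (TCP) lies midway between the tips of the shut fingers; the grasp point (between the pads) lies 19 mm behind it; z points along the fingers, y is the line along which they close (so a half turn about z gives the same grasp; the last joint's range is limited). The gripper opens to 85 mm and grips with 20 to 120 N. Pads are 22 mm wide; open, the fingers measure 114 mm over their backs; the gripper's body (76 mm by 85 mm) begins 54 mm behind the grasp point. The pads swing forward as they close: fully open they stand 13 mm farther back than shut.
Start: joints at [-0.042, 0.707, -0.028, 1.485, 0.022, 0.951, -0.075], TCP at [0.575, 0, 0.231] pointing down, gripper open.
Joint ranges: [-2.71, 2.71], [-0.32, 2.16], [-1.57, 1.52], [0, 2.45], [-1.46, 4.6], [0, 2.02], [-2.83, 2.83]. Speed limits (rad/s): [1.89, 1.89, 2.57, 2.57, 3.01, 3.01, 3.01].

### API

Orientations are given as [roll, pitch, yaw] about the fixed x, y, z axes, in that order (R = Rz(yaw) Ry(pitch) Rx(roll)).
In Python, from cell import r gives the robot as it stands.
- The arm moves only by the tool apply_moves, never from a script. Its argument "commands" is a list of rows, each an object of numbers: "claw": the opening, from 0 (shut) to 1 (fully open); "tx", "ty", "tz": the shift along the tool's x, y, z in m; "ax", "ay", "az": the turn, a rotation vector about the tool's x, y, z in degrees. In form: [{"claw": .., "tx": .., "ty": .., "tz": .., "ax": .., "ay": .., "az": ..}, ...]. A call has 1 to 5 rows; each row is the pose to reach, as a shift and turn from the pose commanded when the call began, along the tool's axes at that moment; what a row does not reach only later rows make up. A row lasts 1/12 s, in which the tool goes at most 41.7 mm and 7.16 degrees, less where a joint would pass 70% of its speed; a pose out of reach is approached as far as the arm can. A call with a gripper value outside its range is refused whole. The fingers move at their own pace and stop on an object; the grip force is fixed at half the most. Time passes only in rows, so rows that repeat a pose let the fingers close. It gives the time, the measured TCP pose, the force, the opening and the grip force at its end, in the units of the state.
- r.get_state(): the state, without advancing time (a new reading comes with each control period).
- r.get_image(name): name is "scene" or "side" or "wrist"; returns the picture (400x640x3 uint8, red, green, blue); there is no depth.
- r.camera_model(name): a dict with "fov_y" (degrees; the focal length in pixels is half the picture's height over the tangent of half this angle, whatever the lens; pixels are square), "cx", "cy" (the principal point, pixels), "R" (3x3) and "t" (3): a world point X has camera coordinates R X + t; the wrist camera has in their place "T_tool_cam" (4x4, takes a point from camera to tool coordinates, whose origin is the TCP and whose axes are the flange's). Camera axes: x right, y down, z forward; pixel columns grow to the right and rows downward; lengths in m; the calibration is good to about 2 mm. A picture is of the moment at which its call begins: read the wrist's pose just before it. camera_model takes no time and is no camera call.
- r.hand_in(): hands the job in; it is judged then, once.
The state is a dict: "t": time; "q": joint angles; "joint_velocities": joint speeds; "tau": joint torques, N m; "tcp_pos": TCP position; "ee_rot": TCP orientation; "contact_force": force on the tool from outside, world axes, zero at the start; "wrist_torque": the same for the moment, N m; "gripper_width": finger opening in m; "gripper_force": force on a finger pad.
Only numpy, scipy, OpenCV 4.12 (cv2) and the standard library are available. Lean on these libraries where they do the work, as an engineer would, in place of code of your own. Each camera call takes 0.05 s, during which the arm holds its last target. There are 200 camera calls.

### The job

A circuit board lies ready in the open programming fixture. Push the fixture's lid down until its latch catches, then switch the programmer on by pressing the raised end of its rocker switch, then press its large round start button all the way in and let it go. Keep that order, because the programmer must not be powered over an open lid or started without power; do not press its two small square keys, and leave the board, the programmer and the things lying about where they are.

Things in the scene. Friction and masses are not known exactly. Their poses are not given: they have to be found in the camera images.
- fixture: Programming fixture: a dark box 220 mm deep (x) by 190 mm wide (y), grey top plate 70 mm high, that cannot be moved. A clamshell lid is hinged along its far edge. Origin: centre of its underside; +x from the front (latch side) to the hinge side, y along the hinge, z up.
- lid_hinge (a point): Middle of the lid's hinge line: 95 mm along +x of the fixture's frame and 90 mm above its underside. The hinge line runs along the fixture's y.
- lid (a joint): Lid angle, rad. 0 = level, latched; about 0.75 = open (start), front edge about 220 mm above the table; -0.02 = on its lower stop. A spring opens it again unless the latch holds. Pushing near the front edge takes 2 to 3 N, in the last 0.1 rad about 8 N to drive the latch nose aside. It catches at 0 or just below: push on to the lower stop. 15 N is harmless.
- lid_press (a point): Where to push the lid: middle of a small dark rubber strip on its upper face, 172 mm from the hinge line. The lid is a flat frame 164 mm wide with a clear window; its upper face lies 5 mm above the hinge line when level, its front edge 189 mm from it. Moves with the lid; 95 mm above the table when level. Any place on the front bar (155 to 189 mm from the hinge) will do.
- latch (a joint): Spring bolt at the middle of the fixture's front, m: 0 = nose forward (home), 0.010 = pushed back. The lid's striker bar pushes it back on the way down, then it springs home over the bar. Its steel housing stands 110 to 132 mm in front of the fixture's centre, clear of the lid's front edge, up to 102 mm above the table, its pull knob out to 144 mm; it needs no touch.
- board: Green circuit board 82 x 60 x 5 mm lying loose in the nest on the fixture's top plate, under the lid. Origin: centre of its underside. Leave it where it lies.
- programmer: Desktop programmer: a loose box on rubber feet, 160 mm deep (x), 200 mm wide (y), 50 mm high, about 1.1 kg. Origin: centre of its underside; x from its front edge to its rear, z up. Controls on its flat top: rocker centred at (-30, +65) mm, start button (-30, -60) mm, two small square keys (-30, -5) and (-30, +18) mm, display behind; a loose probe block near (+50, -70) mm.
- rocker_end (a point): Outer upper edge of the rocker's raised (rear) half, mid-width; moves with it. The rocker is a black V-shaped power switch, 30 mm long (the programmer's x), 22 mm wide, in a bezel 2 mm high. The raised end stands 11 mm above the box's top when off, 5 mm when on. Press straight down here or up to 4 mm nearer its middle.
- rocker_axis (a point): The rocker's pivot, at the middle of its length and 2 mm above the box's top. The raised half lies on its +x side (the programmer's x).
- rocker (a joint): Rocker angle in rad: 0 = off, 0.4 = on. It snaps over past the middle (0.2) and stays. Takes about 4 N at the raised end, which goes down 6 mm.
- start_top (a point): Centre of the top of the large round start button, 25 mm across, in a flat aluminium ring 33 mm across. Its top stands 10 mm above the box's top (60 mm above the table) at rest. Moves with the button.
- start (a joint): Start button travel in m: 0 = out, 0.005 = fully in. Springs back when let go. Takes 1.5 N to begin and 5 N to go fully in; 0.004 counts as pressed in.
- key_a (a joint): Small square menu key, 10 mm, 4 mm proud of the programmer's top, next to the start button; travel in m, 0 = out, 0.002 = in. Must not be pressed.
- key_b (a joint): Second small square menu key, 10 mm, 4 mm proud, nearer the rocker; travel in m, 0 = out, 0.002 = in. Must not be pressed.
- probe_block: Loose black probe block 30 x 18 x 20 mm with brass pins (26 mm over them), on top of the programmer at its rear corner. Origin: centre of its underside. Leave it there.
- dongle: Small pale USB adapter, 60 x 18 x 9 mm, lying on the table between the fixture and the programmer. Origin: near its middle, underside. Leave alone.
- spare_board: Loose green circuit board 100 x 50 x 5 mm lying flat on the table to the left, nearer the robot. Origin: centre of its underside. Leave alone.
- screwdriver: Screwdriver 170 mm long lying on the table beyond the equipment. Origin: near its middle. Leave alone.
- tape_roll: Roll of tape, 84 mm across, 18 mm high, lying flat on the table to the left, farther out. Origin: centre of its underside. Leave alone.
- mouse: Dark computer mouse, about 100 x 60 x 30 mm, on the table to the right, nearer the robot. Origin: underside, near its middle. Leave alone.
- brush: Cleaning brush 160 mm long lying on the table to the right, farther out. Origin: near its middle. Leave alone.
There are look-alikes about, which are no part of the job. What is shaped like the board but pink is not meant.

How it is judged:
By the outcome, as a careful person would: the job done as asked, in the order asked, and still so for the second after the job is handed in, with the robot touching nothing.
It also fails if it takes over 56 s, if anything falls off the work surface, if the arm or the gripper's body presses on something with over 40 N, if the wrist force passes 120 N, or if a joint passes its speed limit or range.

## Working session

There is one attempt and no reset: what is moved stays moved. The work goes in short steps, Python scripts to look and compute and a tool call to move; the robot and the scene stay as the last step left them, time stands still between calls to the robot, and variables do not carry over. Pictures are saved under pics/ and viewed, at most 10 in all, crops included, and the job is handed in when it is done.

Besides the shell and the picture viewer there is one more tool, called as a command line: name --argument value ..., lists and objects as JSON in quotes. apply_moves: Moves the arm, as the interface text tells. Its arguments: {"type":"object","properties":{"commands":{"type":"array"}},"required":["commands"]}

```bash
mkdir -p pics; python3 - <<'E'
from cell import r
import cv2,numpy as np
for n in("scene","side"):
    cv2.imwrite(f"pics/{n}0.png",r.get_image(n)[:,:,::-1]); m=r.camera_model(n); print(n,m)
s=r.get_state();print(s['t'],s['tcp_pos'],s['ee_rot'],s['contact_force']);print(r.camera_model("wrist"))
E
```

```text
scene {'fov_y': 52.6997855405999, 'cx': 322.845438951977, 'cy': 198.37404166340184, 'R': array([[ 0.44580624,  0.89487405, -0.0213831 ],
       [ 0.60891206, -0.3206829 , -0.72552642],
       [-0.65611195,  0.31042378, -0.68786204]]), 't': array([-0.26385774, -0.30199446,  1.46538637])}
side {'fov_y': 53.44650246485449, 'cx': 316.3620136830093, 'cy': 206.09015729187894, 'R': array([[ 0.87680068, -0.48050736,  0.01825512],
       [-0.32559156, -0.6212004 , -0.71281147],
       [ 0.35385125,  0.61904987, -0.70111807]]), 't': array([-0.50107164,  0.26864686,  0.88186792])}
0.1 [5.74762273e-01 2.53881907e-08 2.30879637e-01] [-3.14060417e+00  1.12256123e-05  1.57077905e+00] [-0.08162114 -0.26974828 -0.4751345 ]
{'fov_y': 62.82857409919703, 'cx': 319.7383247353428, 'cy': 202.43714344706788, 'T_tool_cam': array([[ 6.99633507e-04, -9.63276298e-01, -2.68511237e-01,
         6.90465759e-02],
       [ 9.99999689e-01,  5.76287578e-04,  5.38186509e-04,
         1.85390505e-04],
       [-3.63682617e-04, -2.68511530e-01,  9.63276402e-01,
        -1.42705708e-01],
       [ 0.00000000e+00,  0.00000000e+00,  0.00000000e+00,
         1.00000000e+00]])}
```

View pics/scene0.png

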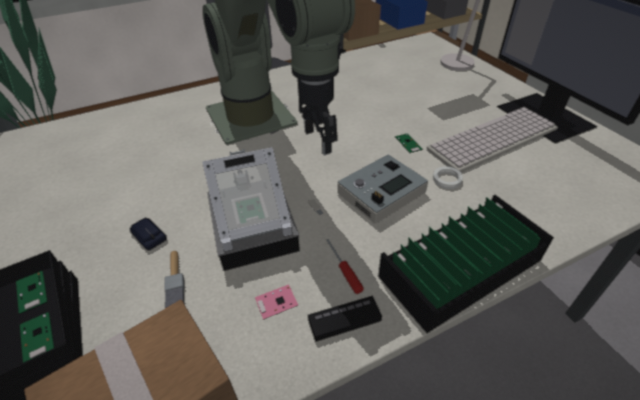

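View pics/side0.png

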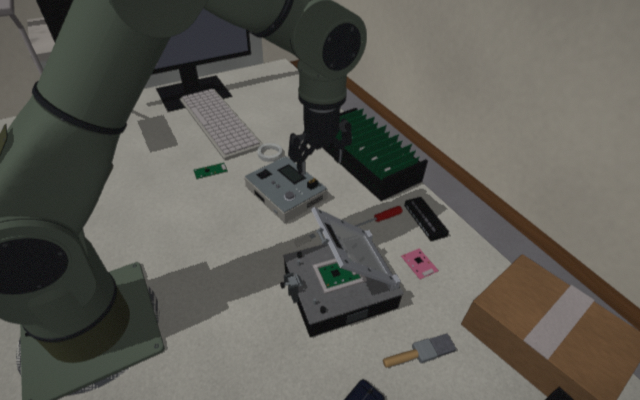

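The scene view shows the fixture at about (250,205) with its lid open, the programmer at (382,187), and the probe block at (378,196)–(392,166). The side view shows the fixture at (340,280) and the programmer at (287,185). The pink board at (276,301) is a look-alike. Next I'll enlarge both.

```bash
python3 - <<'E'
import cv2,numpy as np
a=cv2.imread("pics/scene0.png");b=cv2.imread("pics/side0.png")
f=lambda im,x,y,w,h,k:cv2.resize(im[y:y+h,x:x+w],None,fx=k,fy=k,interpolation=cv2.INTER_CUBIC)
A=f(a,330,145,105,80,7.6)[:300,:400]*0
top=np.hstack([f(a,330,145,100,75,4),f(b,240,145,100,75,4)])
bot=np.hstack([f(a,195,140,110,82.5.__int__(),400/110)[:298,:400],f(b,275,200,134,100,400/134)[:298,:400]])
o=np.vstack([top,bot]);o=cv2.convertScaleAbs(o,alpha=1.5);print(o.shape);cv2.imwrite("pics/z1.png",o)
E
```

```text
(598, 800, 3)
```

View pics/z1.png

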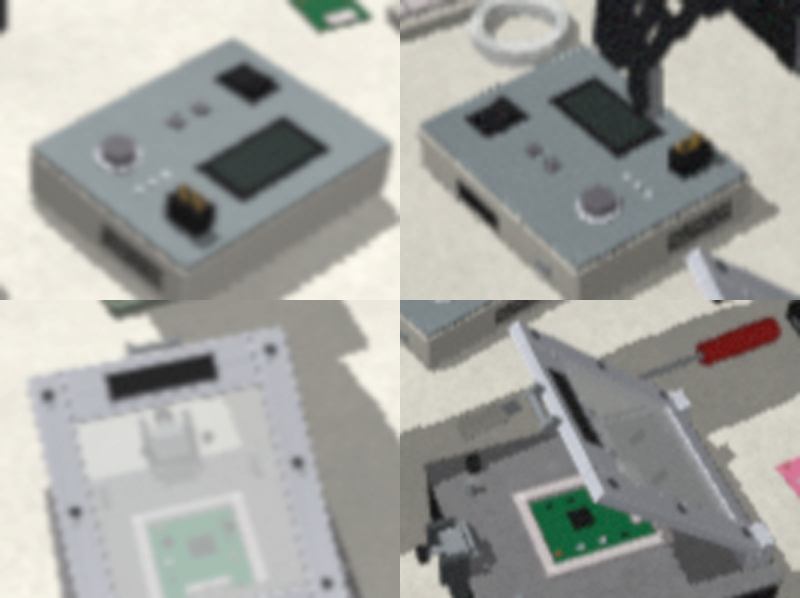

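The enlarged view shows the programmer's round start button (scene 360,182; side 290,195), its rocker (scene 392,166; side 264,174) and its keys between them. It also shows the rubber strip on the lid (scene 240,161; side 334,236). Only this programmer has these controls, and only this clamshell lid has the strip, so they fit the description.

```bash
cat > h.py <<'E'
import numpy as np
from cell import r
def ray(n,u,v,st=None):
    m=r.camera_model(n); f=200/np.tan(np.radians(m['fov_y']/2))
    d=np.array([(u-m['cx'])/f,(v-m['cy'])/f,1])
    if n!='wrist': return -m['R'].T@m['t'], m['R'].T@d
    from scipy.spatial.transform import Rotation as Ro
    R=Ro.from_euler('xyz',st['ee_rot']).as_matrix(); T=m['T_tool_cam']
    return np.array(st['tcp_pos'])+R@T[:3,3], R@T[:3,:3]@d
def plane(n,u,v,z,st=None):
    o,d=ray(n,u,v,st); return o+d*(z-o[2])/d[2]
def tri(a,b):
    (o1,d1),(o2,d2)=ray('scene',*a),ray('side',*b)
    s=np.linalg.lstsq(np.c_[d1,-d2],o2-o1,rcond=None)[0]
    p,q=o1+s[0]*d1,o2+s[1]*d2; return (p+q)/2,np.linalg.norm(p-q)
E
python3 - <<'E'
from h import *
np.set_printoptions(precision=4,suppress=True)
for n,c in(('corners',[(338,182.5),(388,155),(428,182.5),(376.2,212.5)]),):
    print(n,[plane('scene',u,v,.05) for u,v in c])
print('side corners',[plane('side',u,v,.05) for u,v in[(245,177.5),(285,212.5),(327,189.5)]])
print('start',tri((359.8,181.5),(289.5,195)),plane('scene',359.8,181.5,.06),plane('side',289.5,195,.06))
print('rocker',tri((391.7,165.5),(264.2,173.8)),plane('scene',391.7,165.5,.055),plane('side',264.2,173.8,.055))
print('strip',tri((239.5,160.9),(334,235.5)))
g=lambda x,y:(195+x*110/400,140+(y-300)*110/400); k=lambda x,y:(275+(x-400)*134/400,200+(y-300)*134/400)
for a,b in(((30,382),(515,328)),((278,330),(600,498)),((107,378),(553,372)),((215,360),(594,440)),):
    print('lid/strip ends',tri(g(*a),k(*b)))
E
```

```text
corners [array([0.5262, 0.0805, 0.05  ]), array([0.4865, 0.2693, 0.05  ]), array([0.6411, 0.2976, 0.05  ]), array([0.6733, 0.1118, 0.05  ])]
side corners [array([0.4735, 0.2633, 0.05  ]), array([0.5156, 0.0769, 0.05  ]), array([0.6628, 0.1047, 0.05  ])]
start (array([0.5553, 0.1317, 0.0538]), np.float64(0.0024179347935078944)) [0.5603 0.1293 0.06  ] [0.5524 0.124  0.06  ]
rocker (array([0.5311, 0.2533, 0.0487]), np.float64(0.0013429414212578295)) [0.5379 0.2476 0.055 ] [0.5286 0.2472 0.055 ]
strip (array([ 0.5135, -0.1716,  0.2087]), np.float64(0.0019456398515005583))
lid/strip ends (array([ 0.4904, -0.2044,  0.261 ]), np.float64(0.11486230366305684))
lid/strip ends (array([ 0.5096, -0.1472,  0.1761]), np.float64(0.13698002651065264))
lid/strip ends (array([ 0.5047, -0.1846,  0.2307]), np.float64(0.04797422601898701))
lid/strip ends (array([ 0.5177, -0.1597,  0.1941]), np.float64(0.05811122898439521))
```

```bash
python3 - <<'E'
from h import *
np.set_printoptions(precision=4,suppress=True)
g=lambda x,y:(195+x*110/400,140+(y-300)*110/400); k=lambda x,y:(275+(x-400)*134/400,200+(y-300)*134/400)
P=[]
for a,b in(((278,330),(515,328)),((30,382),(600,498)),((215,360),(553,372)),((107,388),(594,440)),):
    p,e=tri(g(*a),k(*b));P.append(p);print(p,e)
print(np.linalg.norm(P[0]-P[1]),np.linalg.norm(P[2]-P[3]))
d=P[0]-P[1];print('hinge yaw deg',np.degrees(np.arctan2(-d[0],d[1])))
C=np.array([[.5262,.0805],[.4865,.2693],[.6411,.2976],[.6733,.1118]]);
for i in range(4):print(np.linalg.norm(C[i]-C[i-1]),np.degrees(np.arctan2(*(C[i]-C[i-1])[::-1])))
E
```

```text
[ 0.5098 -0.0906  0.2141] 0.0019019220155723961
[ 0.4855 -0.2483  0.2129] 0.0019743993938874656
[ 0.515  -0.1367  0.2094] 0.002814511914414445
[ 0.5085 -0.205   0.2093] 0.0006568846266742606
0.15961691852782756 0.06860593426539573
hinge yaw deg -8.761774316344717
0.1503931514398179 -167.98772877901422
0.19292882107139925 101.87489236942788
0.15716885823852003 10.373319653204735
0.18856956276133216 -80.16803273012736
```

apply_moves --commands '[{"claw": 0, "tz": -0.03}, {"claw": 0, "tx": -0.04, "ty": -0.015, "tz": -0.03}, {"claw": 0, "tx": -0.08, "ty": -0.03, "tz": -0.03}, {"claw": 0, "tx": -0.12, "ty": -0.045, "tz": -0.03}, {"claw": 0, "tx": -0.16, "ty": -0.06, "tz": -0.03}]'

```text
$.commands[0]: bad value
```

apply_moves --commands '[{"claw": 0, "tx": -0.012, "ty": -0.003}, {"claw": 0, "tx": -0.012, "ty": -0.003}, {"claw": 0, "tx": -0.012, "ty": -0.003}, {"claw": 0, "tx": -0.012, "ty": -0.003}]'

```text
$.commands[0]: bad value
```

```bash
python3 - <<'E'
from h import *
import cv2
s=r.get_state();im=r.get_image("wrist")[:,:,::-1];cv2.imwrite("pics/w1.png",im)
print(s['t'],s['tcp_pos'],s['ee_rot'],s['contact_force'],s['gripper_width'])
E
```

```text
0.1 [5.74762273e-01 2.53881907e-08 2.30879637e-01] [-3.14060417e+00  1.12256123e-05  1.57077905e+00] [-0.08162114 -0.26974828 -0.4751345 ] 0.08502325824769118
```

View pics/w1.png

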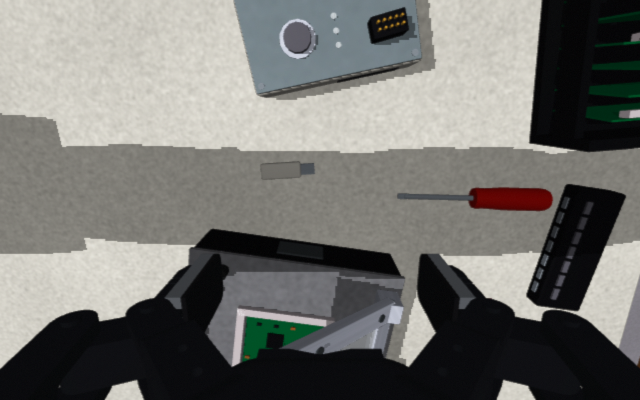

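The moves were refused because every row needs all of its fields. The wrist view from the start pose shows the start button at (298,38), so I'll use that as a cross-check later.

apply_moves --commands '[{"claw": 0, "tx": 0, "ty": 0, "tz": -0.03, "ax": 0, "ay": 0, "az": 0}, {"claw": 0, "tx": -0.04, "ty": -0.015, "tz": -0.03, "ax": 0, "ay": 0, "az": 0}, {"claw": 0, "tx": -0.08, "ty": -0.03, "tz": -0.03, "ax": 0, "ay": 0, "az": 0}, {"claw": 0, "tx": -0.12, "ty": -0.045, "tz": -0.03, "ax": 0, "ay": 0, "az": 0}, {"claw": 0, "tx": -0.16, "ty": -0.06, "tz": -0.03, "ax": 0, "ay": 0, "az": 0}]'

```text
t: 0.57
tcp_pos: [0.5154, -0.1575, 0.2613]
ee_rot: [-3.141, 0.0, 1.571]
contact_force: [0.4, -0.8, 0.7]
gripper_width: 0.0257
gripper_force: 0.0
```

apply_moves --commands '[{"claw": 0, "tx": -0.012, "ty": -0.003, "tz": 0, "ax": 0, "ay": 0, "az": 0}, {"claw": 0, "tx": -0.012, "ty": -0.003, "tz": 0, "ax": 0, "ay": 0, "az": 0}, {"claw": 0, "tx": -0.012, "ty": -0.003, "tz": 0, "ax": 0, "ay": 0, "az": 0}, {"claw": 0, "tx": -0.012, "ty": -0.003, "tz": 0, "ax": 0, "ay": 0, "az": 0}]'

```text
t: 0.9
tcp_pos: [0.5138, -0.1671, 0.2611]
ee_rot: [-3.141, -0.001, 1.572]
contact_force: [-0.6, -0.3, 0.9]
gripper_width: -0.0004
gripper_force: 0.0
```

```bash
python3 - <<'E'
from h import *
import cv2
st={'tcp_pos':[5.74762273e-01,0,2.30879637e-01],'ee_rot':[-3.14060417,0,1.57077905]}
print('start via wrist',plane('wrist',298,38,.06,st))
s=r.get_state();im=r.get_image("wrist")[:,:,::-1]
o=np.hstack([cv2.resize(im,(400,250)),cv2.resize(r.get_image("side")[150:350,220:460,::-1],(300,250))]);cv2.imwrite("pics/w2.png",o)
print(s['t'],s['tcp_pos'],s['ee_rot'],s['contact_force'],s['gripper_width'])
E
```

```text
start via wrist [0.55589535 0.13048816 0.06      ]
0.9 [ 0.51375942 -0.16707549  0.26114353] [-3.14140813e+00 -6.32547182e-04  1.57180172e+00] [-0.63324256 -0.2839792   0.89760846] -0.0004347239105208724
```

View pics/w2.png

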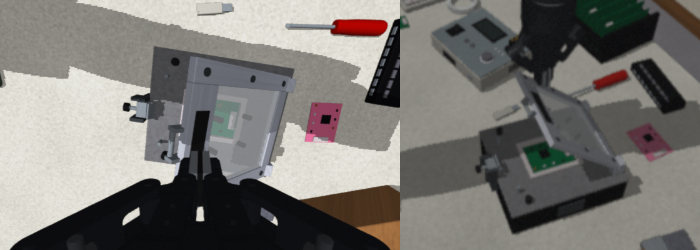

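The wrist and side views show the shut fingertips straight above the dark strip, with the lid open. I'll follow the lid's arc down.

apply_moves --commands '[{"claw": 0, "tx": 0, "ty": 0.009, "tz": 0.03, "ax": 0, "ay": 0, "az": 0}, {"claw": 0, "tx": 0, "ty": 0.009, "tz": 0.047, "ax": 0, "ay": 0, "az": 0}, {"claw": 0, "tx": 0.002, "ty": -0.011, "tz": 0.075, "ax": 0, "ay": 0, "az": 0}, {"claw": 0, "tx": 0.004, "ty": -0.019, "tz": 0.091, "ax": 0, "ay": 0, "az": 0}, {"claw": 0, "tx": 0.005, "ty": -0.026, "tz": 0.106, "ax": 0, "ay": 0, "az": 0}]'

```text
t: 1.42
tcp_pos: [0.487, -0.1621, 0.1543]
ee_rot: [-3.141, -0.0, 1.572]
contact_force: [1.0, -0.8, 3.7]
gripper_width: 0.0002
gripper_force: 1.6
```

apply_moves --commands '[{"claw": 0, "tx": 0.001, "ty": -0.004, "tz": 0.017, "ax": 0, "ay": 0, "az": 0}, {"claw": 0, "tx": 0.001, "ty": -0.008, "tz": 0.034, "ax": 0, "ay": 0, "az": 0}, {"claw": 0, "tx": 0.002, "ty": -0.012, "tz": 0.044, "ax": 0, "ay": 0, "az": 0}, {"claw": 0, "tx": 0.002, "ty": -0.014, "tz": 0.052, "ax": 0, "ay": 0, "az": 0}, {"claw": 0, "tx": 0.002, "ty": -0.014, "tz": 0.058, "ax": 0, "ay": 0, "az": 0}]'

```text
t: 1.83
tcp_pos: [0.4741, -0.16, 0.0969]
ee_rot: [3.14, -0.0, 1.572]
contact_force: [0.2, 0.6, 4.3]
gripper_width: 0.0001
gripper_force: 1.7
```

apply_moves --commands '[{"claw": 0, "tx": 0, "ty": 0, "tz": 0.002, "ax": 0, "ay": 0, "az": 0}, {"claw": 0, "tx": 0, "ty": 0, "tz": 0.004, "ax": 0, "ay": 0, "az": 0}, {"claw": 0, "tx": 0, "ty": 0, "tz": 0.005, "ax": 0, "ay": 0, "az": 0}, {"claw": 0, "tx": 0, "ty": 0, "tz": 0.005, "ax": 0, "ay": 0, "az": 0}, {"claw": 0, "tx": 0, "ty": 0, "tz": 0.005, "ax": 0, "ay": 0, "az": 0}]'

```text
t: 2.25
tcp_pos: [0.4735, -0.161, 0.0925]
ee_rot: [3.141, 0.0, 1.571]
contact_force: [0.2, 1.5, 4.1]
gripper_width: -0.0001
gripper_force: 1.5
```

apply_moves --commands '[{"claw": 0, "tx": 0, "ty": 0, "tz": 0.001, "ax": 0, "ay": 0, "az": 0}, {"claw": 0, "tx": 0, "ty": 0, "tz": 0.002, "ax": 0, "ay": 0, "az": 0}, {"claw": 0, "tx": 0, "ty": 0, "tz": 0.003, "ax": 0, "ay": 0, "az": 0}, {"claw": 0, "tx": 0, "ty": 0, "tz": 0.003, "ax": 0, "ay": 0, "az": 0}]'

```text
t: 2.58
tcp_pos: [0.4737, -0.161, 0.0901]
ee_rot: [3.141, 0.0, 1.571]
contact_force: [-3.8, 4.6, 26.8]
gripper_width: -0.0002
gripper_force: 13.3
```

The lid is on its lower stop. I'll lift off and look.

apply_moves --commands '[{"claw": 0, "tx": 0, "ty": 0, "tz": -0.01, "ax": 0, "ay": 0, "az": 0}, {"claw": 0, "tx": 0, "ty": 0, "tz": -0.05, "ax": 0, "ay": 0, "az": 0}, {"claw": 0, "tx": 0, "ty": 0, "tz": -0.09, "ax": 0, "ay": 0, "az": 0}, {"claw": 0, "tx": 0.04, "ty": 0.01, "tz": -0.1, "ax": 0, "ay": 0, "az": 0}, {"claw": 0, "tx": 0.08, "ty": 0.02, "tz": -0.1, "ax": 0, "ay": 0, "az": 0}]'

```text
t: 3.0
tcp_pos: [0.4941, -0.0827, 0.1922]
ee_rot: [3.137, 0.001, 1.565]
contact_force: [1.7, 0.5, -0.1]
gripper_width: -0.0001
gripper_force: 0.0
```

apply_moves --commands '[{"claw": 0, "tx": 0.04, "ty": 0.005, "tz": 0, "ax": 0, "ay": 0, "az": 0}, {"claw": 0, "tx": 0.08, "ty": 0.01, "tz": 0, "ax": 0, "ay": 0, "az": 0}, {"claw": 0, "tx": 0.12, "ty": 0.015, "tz": 0, "ax": 0, "ay": 0, "az": 0}, {"claw": 0, "tx": 0.15, "ty": 0.015, "tz": 0, "ax": 0, "ay": 0, "az": 0}, {"claw": 0, "tx": 0.15, "ty": 0.015, "tz": 0, "ax": 0, "ay": 0, "az": 0}]'

```text
t: 3.42
tcp_pos: [0.508, 0.075, 0.1891]
ee_rot: [-3.141, -0.003, 1.578]
contact_force: [0.3, 1.4, 0.7]
gripper_width: 0.0
gripper_force: 0.0
```

```bash
python3 - <<'E'
from h import *
import cv2
s=r.get_state();im=r.get_image("wrist")[:,:,::-1];cv2.imwrite("pics/w3raw.png",im)
o=np.hstack([cv2.resize(im,(480,300)),cv2.resize(r.get_image("side")[210:350,260:410,::-1],(320,300),interpolation=cv2.INTER_CUBIC)]);cv2.imwrite("pics/w3.png",o)
import json;json.dump({k:list(map(float,s[k])) for k in('tcp_pos','ee_rot')},open('w3.json','w'))
print(s['t'],s['tcp_pos'],s['ee_rot'],s['contact_force'])
E
```

```text
3.4167 [0.50797323 0.07503721 0.18912155] [-3.14120217e+00 -2.61700771e-03  1.57781516e+00] [0.27267852 1.4420645  0.69839086]
```

View pics/w3.png

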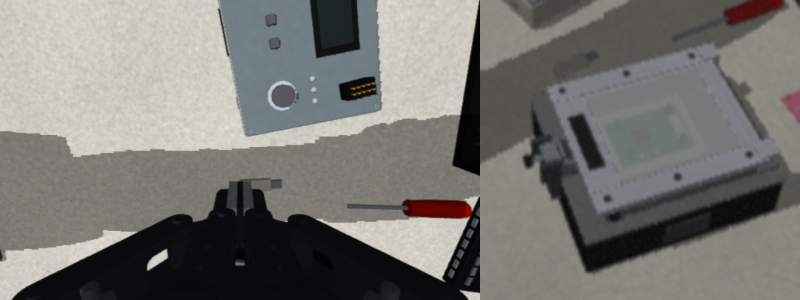

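The lid is lying flat and stays closed. The start button is at wrist pixel (376,127). I'll move on so the rocker comes into view.

apply_moves --commands '[{"claw": 0, "tx": 0.04, "ty": 0.0, "tz": 0, "ax": 0, "ay": 0, "az": 0}, {"claw": 0, "tx": 0.07, "ty": 0.01, "tz": 0, "ax": 0, "ay": 0, "az": 0}, {"claw": 0, "tx": 0.08, "ty": 0.015, "tz": 0, "ax": 0, "ay": 0, "az": 0}, {"claw": 0, "tx": 0.08, "ty": 0.015, "tz": 0, "ax": 0, "ay": 0, "az": 0}, {"claw": 0, "tx": 0.08, "ty": 0.015, "tz": 0, "ax": 0, "ay": 0, "az": 0}]'

```text
t: 3.93
tcp_pos: [0.5235, 0.1473, 0.1891]
ee_rot: [-3.141, 0.001, 1.57]
contact_force: [-0.0, -1.0, 0.5]
gripper_width: -0.0004
gripper_force: 0.0
```

```bash
python3 - <<'E'
from h import *
import cv2
o=json=__import__('json').load(open('w3.json'))
print('start',plane('wrist',376,127,.06,o))
s=r.get_state();im=r.get_image("wrist")[:,:,::-1];cv2.imwrite("pics/w4.png",im)
__import__('json').dump({k:list(map(float,s[k])) for k in('tcp_pos','ee_rot')},open('w4.json','w'))
print(s['t'],s['tcp_pos'],s['ee_rot'],s['contact_force'])
E
```

```text
start [0.55339511 0.13240933 0.06      ]
3.9333 [0.52348387 0.14730269 0.18913399] [-3.14129205e+00  9.57540781e-04  1.56961261e+00] [-0.03360615 -0.98632708  0.4969933 ]
```

View pics/w4.png

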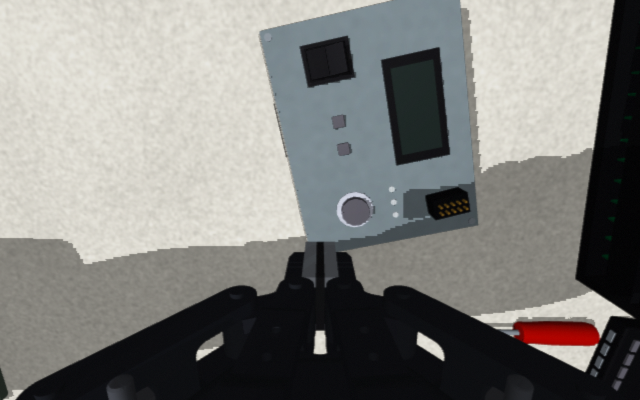

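This shows the rocker bezel centred at (328,62), with its raised rear end on the right near (347,58), and the start button at (355,210). The keys are at (339,121) and (344,149).

```bash
python3 - <<'E'
from h import *
np.set_printoptions(precision=4,suppress=True)
st=__import__('json').load(open('w4.json'))
p=lambda u,v,z:plane('wrist',u,v,z,st)
S=p(355,210,.06);B=p(328,62,.052);print('start',S,'rocker c',B,'keys',p(339,121,.054),p(344,149,.054))
d=(B-S)[:2];print(np.linalg.norm(d));yaw=np.arctan2(-d[0],d[1]);print(np.degrees(yaw))
print('bezel ends',p(304.5,67,.052),p(351.5,56.5,.052))
x=np.array([np.cos(yaw),np.sin(yaw)]);print('rocker end',B[:2]+.014*x, 'from start',S[:2]+.0145*x+.125*np.array([-x[1],x[0]]))
E
```

```text
start [0.5544 0.1336 0.06  ] rocker c [0.5304 0.2537 0.052 ] keys [0.5397 0.2084 0.054 ] [0.5442 0.1855 0.054 ]
0.12247218819168523
11.29302390867552
bezel ends [0.5117 0.25   0.052 ] [0.5489 0.2577 0.052 ]
rocker end [0.5441 0.2565] from start [0.5441 0.259 ]
```

apply_moves --commands '[{"claw": 0, "tx": 0.04, "ty": 0.008, "tz": 0.02, "ax": 0, "ay": 0, "az": 0}, {"claw": 0, "tx": 0.075, "ty": 0.016, "tz": 0.045, "ax": 0, "ay": 0, "az": 0}, {"claw": 0, "tx": 0.108, "ty": 0.021, "tz": 0.075, "ax": 0, "ay": 0, "az": 0}, {"claw": 0, "tx": 0.108, "ty": 0.021, "tz": 0.105, "ax": 0, "ay": 0, "az": 0}, {"claw": 0, "tx": 0.108, "ty": 0.021, "tz": 0.11, "ax": 0, "ay": 0, "az": 0}]'

```text
t: 4.4
tcp_pos: [0.5423, 0.2564, 0.0743]
ee_rot: [-3.136, 0.002, 1.572]
contact_force: [-1.1, -0.0, -0.7]
gripper_width: -0.0002
gripper_force: 0.0
```

apply_moves --commands '[{"claw": 0, "tx": 0, "ty": 0, "tz": 0, "ax": 0, "ay": 0, "az": 0}, {"claw": 0, "tx": 0, "ty": 0, "tz": 0, "ax": 0, "ay": 0, "az": 0}]'

```text
t: 4.57
tcp_pos: [0.5452, 0.2546, 0.0807]
ee_rot: [3.141, 0.001, 1.568]
contact_force: [-0.5, -0.1, 0.3]
gripper_width: 0.0002
gripper_force: 0.0
```

apply_moves --commands '[{"claw": 0, "tx": 0.002, "ty": -0.001, "tz": 0.01, "ax": 0, "ay": 0, "az": 0}, {"claw": 0, "tx": 0.002, "ty": -0.001, "tz": 0.016, "ax": 0, "ay": 0, "az": 0}, {"claw": 0, "tx": 0.002, "ty": -0.001, "tz": 0.019, "ax": 0, "ay": 0, "az": 0}, {"claw": 0, "tx": 0.002, "ty": -0.001, "tz": 0.022, "ax": 0, "ay": 0, "az": 0}, {"claw": 0, "tx": 0.002, "ty": -0.001, "tz": 0.022, "ax": 0, "ay": 0, "az": 0}]'

```text
t: 4.98
tcp_pos: [0.5434, 0.2584, 0.0571]
ee_rot: [-3.141, 0.0, 1.57]
contact_force: [-0.3, 0.8, 0.3]
gripper_width: -0.0002
gripper_force: 0.0
```

apply_moves --commands '[{"claw": 0, "tx": 0, "ty": 0, "tz": 0.001, "ax": 0, "ay": 0, "az": 0}, {"claw": 0, "tx": 0, "ty": 0, "tz": 0.002, "ax": 0, "ay": 0, "az": 0}, {"claw": 0, "tx": 0, "ty": 0, "tz": 0.002, "ax": 0, "ay": 0, "az": 0}]'

```text
t: 5.23
tcp_pos: [0.5433, 0.2586, 0.0552]
ee_rot: [-3.141, 0.0, 1.571]
contact_force: [0.2, -0.5, -0.7]
gripper_width: -0.0
gripper_force: 0.0
```

apply_moves --commands '[{"claw": 0, "tx": 0, "ty": 0, "tz": 0.001, "ax": 0, "ay": 0, "az": 0}, {"claw": 0, "tx": 0, "ty": 0, "tz": 0.001, "ax": 0, "ay": 0, "az": 0}]'

```text
t: 5.4
tcp_pos: [0.5434, 0.2587, 0.0546]
ee_rot: [3.141, -0.0, 1.571]
contact_force: [-2.6, 0.2, 6.1]
gripper_width: -0.0001
gripper_force: 3.0
```

The rocker bottoms out at 54.6 mm with 6 N, which matches the "on" height of 55 mm. I'll lift and check.

apply_moves --commands '[{"claw": 0, "tx": 0, "ty": 0, "tz": -0.03, "ax": 0, "ay": 0, "az": 0}, {"claw": 0, "tx": -0.02, "ty": 0, "tz": -0.065, "ax": 0, "ay": 0, "az": 0}, {"claw": 0, "tx": -0.05, "ty": 0, "tz": -0.09, "ax": 0, "ay": 0, "az": 0}, {"claw": 0, "tx": -0.08, "ty": -0.01, "tz": -0.11, "ax": 0, "ay": 0, "az": 0}, {"claw": 0, "tx": -0.11, "ty": -0.02, "tz": -0.13, "ax": 0, "ay": 0, "az": 0}]'

```text
t: 5.82
tcp_pos: [0.523, 0.1473, 0.1854]
ee_rot: [3.141, 0.0, 1.571]
contact_force: [0.9, -0.1, 0.5]
gripper_width: -0.0001
gripper_force: 0.0
```

apply_moves --commands '[{"claw": 0, "tx": 0, "ty": 0, "tz": 0, "ax": 0, "ay": 0, "az": 0}, {"claw": 0, "tx": 0, "ty": 0, "tz": 0, "ax": 0, "ay": 0, "az": 0}, {"claw": 0, "tx": 0, "ty": 0, "tz": 0, "ax": 0, "ay": 0, "az": 0}]'

```text
t: 6.07
tcp_pos: [0.5234, 0.1491, 0.1842]
ee_rot: [-3.142, -0.001, 1.571]
contact_force: [0.3, 0.6, 0.9]
gripper_width: -0.0001
gripper_force: 0.0
```

```bash
python3 - <<'E'
from h import *
import cv2
s=r.get_state();im=r.get_image("wrist")[:,:,::-1];cv2.imwrite("pics/w5raw.png",im)
b=cv2.imread("pics/w4.png")
f=lambda i:cv2.convertScaleAbs(cv2.resize(i[0:260,250:490],(370,400)),alpha=1.6)
cv2.imwrite("pics/w5.png",np.hstack([f(b),f(im)]))
print(s['t'],s['tcp_pos'],s['ee_rot'],s['contact_force'])
__import__('json').dump({k:list(map(float,s[k])) for k in('tcp_pos','ee_rot')},open('w5.json','w'))
E
```

```text
6.0667 [0.52343398 0.14912506 0.18422192] [-3.14159029e+00 -5.44476899e-04  1.57099488e+00] [0.30043006 0.63392362 0.86306808]
```

View pics/w5.png

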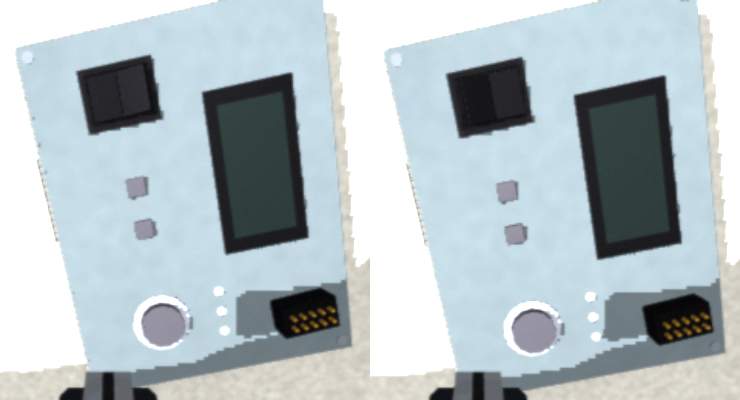

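The rocker's shading has flipped, so it is on, and the programmer hasn't moved. Next is the start button at (0.5545, 0.133).

apply_moves --commands '[{"claw": 0, "tx": -0.008, "ty": 0.015, "tz": 0.03, "ax": 0, "ay": 0, "az": 0}, {"claw": 0, "tx": -0.016, "ty": 0.031, "tz": 0.06, "ax": 0, "ay": 0, "az": 0}, {"claw": 0, "tx": -0.016, "ty": 0.031, "tz": 0.09, "ax": 0, "ay": 0, "az": 0}, {"claw": 0, "tx": -0.016, "ty": 0.031, "tz": 0.105, "ax": 0, "ay": 0, "az": 0}, {"claw": 0, "tx": -0.016, "ty": 0.031, "tz": 0.105, "ax": 0, "ay": 0, "az": 0}]'

```text
t: 6.53
tcp_pos: [0.5526, 0.1331, 0.0754]
ee_rot: [-3.136, 0.001, 1.572]
contact_force: [-0.1, -0.7, -1.2]
gripper_width: -0.0
gripper_force: 0.0
```

apply_moves --commands '[{"claw": 0, "tx": 0, "ty": 0, "tz": 0, "ax": 0, "ay": 0, "az": 0}, {"claw": 0, "tx": 0, "ty": 0, "tz": 0, "ax": 0, "ay": 0, "az": 0}]'

```text
t: 6.7
tcp_pos: [0.5547, 0.1333, 0.0801]
ee_rot: [3.141, -0.0, 1.572]
contact_force: [-0.2, 0.3, 0.2]
gripper_width: 0.0004
gripper_force: 0.0
```

apply_moves --commands '[{"claw": 0, "tx": 0, "ty": 0, "tz": 0.01, "ax": 0, "ay": 0, "az": 0}, {"claw": 0, "tx": 0, "ty": 0, "tz": 0.017, "ax": 0, "ay": 0, "az": 0}, {"claw": 0, "tx": 0, "ty": 0, "tz": 0.021, "ax": 0, "ay": 0, "az": 0}, {"claw": 0, "tx": 0, "ty": 0, "tz": 0.024, "ax": 0, "ay": 0, "az": 0}, {"claw": 0, "tx": 0, "ty": 0, "tz": 0.024, "ax": 0, "ay": 0, "az": 0}]'

```text
t: 7.12
tcp_pos: [0.5544, 0.1328, 0.0552]
ee_rot: [-3.142, -0.0, 1.571]
contact_force: [-0.1, 1.5, 3.8]
gripper_width: -0.0
gripper_force: 2.4
```

apply_moves --commands '[{"claw": 0, "tx": 0, "ty": 0, "tz": 0.001, "ax": 0, "ay": 0, "az": 0}, {"claw": 0, "tx": 0, "ty": 0, "tz": 0.001, "ax": 0, "ay": 0, "az": 0}]'

```text
t: 7.28
tcp_pos: [0.5544, 0.1329, 0.0549]
ee_rot: [3.141, -0.0, 1.571]
contact_force: [-2.8, 1.0, 14.6]
gripper_width: 0.0001
gripper_force: 7.1
```

The button is fully in: 55 mm height and 14.6 N at the stop. I'll let it go, retreat and check.

apply_moves --commands '[{"claw": 0, "tx": 0, "ty": 0, "tz": -0.01, "ax": 0, "ay": 0, "az": 0}, {"claw": 0, "tx": 0, "ty": 0, "tz": -0.04, "ax": 0, "ay": 0, "az": 0}, {"claw": 0, "tx": 0, "ty": 0, "tz": -0.08, "ax": 0, "ay": 0, "az": 0}, {"claw": 0, "tx": -0.02, "ty": -0.02, "tz": -0.12, "ax": 0, "ay": 0, "az": 0}, {"claw": 0, "tx": -0.04, "ty": -0.04, "tz": -0.15, "ax": 0, "ay": 0, "az": 0}]'

```text
t: 7.7
tcp_pos: [0.5174, 0.0963, 0.2011]
ee_rot: [3.14, -0.001, 1.572]
contact_force: [0.1, -0.5, 0.8]
gripper_width: 0.0001
gripper_force: 0.0
```

apply_moves --commands '[{"claw": 0, "tx": 0, "ty": 0, "tz": 0, "ax": 0, "ay": 0, "az": 0}, {"claw": 0, "tx": 0, "ty": 0, "tz": 0, "ax": 0, "ay": 0, "az": 0}, {"claw": 0, "tx": 0, "ty": 0, "tz": 0, "ax": 0, "ay": 0, "az": 0}]'

```text
t: 7.95
tcp_pos: [0.5177, 0.0962, 0.1991]
ee_rot: [3.142, -0.0, 1.571]
contact_force: [0.1, 0.6, -0.7]
gripper_width: 0.0
gripper_force: 0.0
```

```bash
python3 - <<'E'
from h import *
import cv2
w=r.get_image("wrist")[:,:,::-1];s=r.get_image("side")[130:350,220:420,::-1]
cv2.imwrite("pics/w6.png",np.hstack([cv2.resize(w,(480,300)),cv2.resize(s,(273,300),interpolation=cv2.INTER_CUBIC)]))
s=r.get_state();print(s['t'],s['tcp_pos'],s['contact_force'])
E
```

```text
8.05 [0.51754548 0.09637897 0.19824764] [-0.47952607  0.2586061   0.0243177 ]
```

View pics/w6.png

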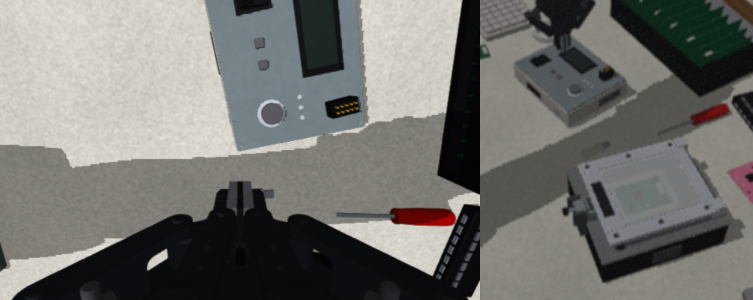

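The lid is shut, the button is out again, the probe block is in place and the arm is clear.

```bash
python3 -c "
from cell import r
print(r.hand_in())"
```

```text
the job is handed in; nothing more can be done
None
```

The job is handed in: the lid was latched first, then the rocker was switched on, then the start button was pressed fully in and released, with nothing else seen to move; the hand-in returned no verdict.

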